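# Dock the filter carriage and draw the leak tester's piston

## Task

On the hand leak tester, push the filter carriage along its slide until the spring detent snaps it fully home under the cylinder. Then take the piston rod by its black knob, draw it straight up until its steel disc is level with the index pointer, without pulling the rod out of its bore, and keep holding it there: finish with the gripper still holding the rod. Leave the slide box, the objective and the jar where they stand.

Things in the scene. Friction and masses are not known exactly. Their poses are not given: they have to be found in the camera images.
- tester: Hand leak tester, fixed: white base plate 12 mm thick, 110 mm along x, y = -102 to +248 mm; aluminium cylinder block 82 mm (x) by 56 mm (y), top 127 mm above the bench. Origin: on the bench below the bore's axis. z up; y runs along the slide from the cylinder towards the paddle end, so the carriage goes home towards -y. At y = -85 mm a steel post 12 mm across, top 177 mm above the bench.
- bore_mouth (a point): Centre of the bore's mouth on the top face of the cylinder block, 127 mm above the bench. The upright bore is 17 mm across and 70 mm deep.
- carriage (a joint): Travel of the grey filter carriage along its slide, m: 0 = fully out, 0.080 = fully home, where a stop ends it. A sprung ball resists from about 0.067 to 0.075 (a push of about 6 N passes it); from about 0.076 it snaps the carriage home and keeps it there. Sliding friction is about 1 N.
- paddle (a point): Grip point of the carriage's upright paddle: a grey plate 12 mm thick along the tester's y, 36 mm wide along its x, top 70 mm above the bench; this point is on its mid-plane, 52 mm above the bench. The carriage's upper face there is 26 mm above the bench. With the carriage home it is 125 mm from the bore's axis.
- knob (a point): Centre of the black round knob, 26 mm across and 28 mm high, on top of the loose steel piston rod (0.2 to 0.35 kg, 16 mm across in the bore, 64 mm long below the disc; between disc and knob a neck 12 mm across). 70 mm above the disc's underside: 197 mm above the bench with the rod fully down. z points up along the rod.
- disc (a point): Centre of the steel disc on the piston rod, 40 mm across and 6 mm thick (67 mm below the knob's centre). It rests on the cylinder block when the rod is down, this point then being 130 mm above the bench; let go, the rod falls back.
- index_tip (a point): Tip of the dark steel index pointer, a level blade 14 mm wide and 6 mm thick clamped to the post; this point is at mid-thickness at its end, 26 mm to the -y side of the bore's axis (6 mm clear of the disc). It stands 18 to 34 mm higher than the disc's centre at the start.
- slide_box: Bystander: grey closed slide box 85 x 100 x 32 mm, origin under its centre. Leave alone.
- objective: Bystander: steel microscope objective standing on the bench, 29 mm across and 43 mm high, origin under its centre. Leave alone.
- jar: Bystander: amber jar with a white cap, 52 mm across and 65 mm high, origin under its centre. Leave alone.
Not all that is in view belongs to the job. Of the things that look like the part that bears knob, the middle-sized one is meant.

How it is judged:
By the outcome, as a careful person would: the job done as asked, in the order asked, and still so for the second after the job is handed in, while the arm keeps its last pose, push and grip.
It also fails if it takes over 48 s, if anything falls off the work surface, if the arm or the gripper's body presses on something with over 40 N, if the wrist force passes 120 N, or if a joint passes its speed limit or range.

## Robot

A 7-joint arm with a two-finger parallel gripper is mounted at the origin on the work surface. World frame = base frame: x ahead of the robot, y to its left, z up, the work surface at z = 0. Lengths are in m, angles in rad, forces in N, time in s.
With the tool pointing down it reaches from about 0.4 to 0.75 m from the base axis. Payload 19.5 kg.
Tool frame: the origin (TCP) lies at the very end of the fingers, on their centre line; the grasp point (between the pads) lies 19 mm behind it; z points along the fingers, y is the line along which they close (so a half turn about z gives the same grasp; the last joint's range is limited). The gripper opens to 85 mm and grips with 20 to 120 N. Pads are 22 mm wide; open, the fingers measure 114 mm over their backs; the gripper's body (76 mm by 85 mm) begins 54 mm behind the grasp point. The pads swing forward as they close: fully open they stand 13 mm farther back than shut.
Start: joints at [1.216, 0.707, -0.028, 1.485, 0.022, 0.951, -0.075], TCP at [0.177, -0.547, 0.231] pointing down, gripper open.
Joint ranges: [-2.71, 2.71], [-0.32, 2.16], [-1.57, 1.52], [0, 2.45], [-1.46, 4.6], [0, 2.02], [-2.83, 2.83]. Speed limits (rad/s): [1.89, 1.89, 2.57, 2.57, 3.01, 3.01, 3.01].

## Interface

Orientations are given as a 3x3 rotation matrix whose columns are the frame's x, y, z axes.
In Python, from bench import ctrl gives the robot as it stands.
- The arm moves only by the tool carry_out, never from a script. Its argument "series" is a list that holds one entry, the list of rows, each a list of 5 numbers: the shift along the world's x, y, z in mm, then the turn about the world's z in degrees, then the closure, from -1 (fully open) to 1 (shut). A call has exactly 5 rows; each row is the pose to reach, as a shift and turn from the pose commanded when the call began; what a row does not reach only later rows make up. A row lasts 1/12 s, in which the tool goes at most 41.7 mm and 7.16 degrees, less where a joint would pass 70% of its speed; a pose out of reach is approached as far as the arm can. A call with a gripper value outside its range is refused whole. The fingers move at their own pace and stop on an object; "squeeze" is the grip in N (left out, the last holds). Time passes only in rows, so rows that repeat a pose let the fingers close, or fill a call up. It gives the time, the measured TCP pose, the force, the opening and the grip force at its end, in the units of the state.
- ctrl.sense(): the state, without advancing time (a new reading comes with each control period).
- ctrl.read_camera(name): name is "side" or "top" or "wrist"; returns the picture (480x640x3 uint8, red, green, blue); there is no depth.
- ctrl.calibration(name): a dict with "fx", "fy", "cx", "cy" (pixels), "dist" ([k1, k2, p1, p2, k3] as OpenCV has them; the pictures are not rectified), "world_to_cam" (4x4, takes a point from world to camera coordinates). Camera axes: x right, y down, z forward; pixel columns grow to the right and rows downward; lengths in m; the calibration is good to about 2 mm. A picture is of the moment at which its call begins: read the wrist's pose just before it. calibration takes no time and is no camera call; for the wrist camera it gives the pose at the moment of the call.
- ctrl.job_done(): hands the job in; it is judged then, once.
The state is a dict: "t": time; "q": joint angles; "qd": joint speeds; "joint_torque": joint torques, N m; "position": TCP position; "orientation": TCP orientation; "wrist_force": force on the tool from outside, world axes, zero at the start; "torque": the same for the moment, N m; "finger_gap": opening from 0.0 (shut) to 1.0 (fully open); "grip_force": force on a finger pad.
Only numpy, scipy, OpenCV 4.12 (cv2) and the standard library are available. Lean on these libraries where they do the work, as an engineer would, in place of code of your own. Each camera call takes 0.05 s, during which the arm holds its last target. There are 200 camera calls.

## Working session

There is one attempt and no reset: what is moved stays moved. The work goes in short steps, Python scripts to look and compute and a tool call to move; the robot and the scene stay as the last step left them, time stands still between calls to the robot, and variables do not carry over. Pictures are saved under pics/ and viewed, at most 10 in all, crops included, and the job is handed in when it is done.

Besides the shell and the picture viewer there is one more tool, called after "Call:" as name(argument=value, ...) on one line, values as JSON. carry_out: Moves the arm, as the interface text tells. Its arguments: {"type":"object","properties":{"series":{"type":"array","items":{"type":"array","items":{"type":"array","items":{"type":"number"}}}},"squeeze":{"type":"number"}},"required":["series"]}

```bash
mkdir -p pics
python3 - <<'E'
from bench import ctrl
import cv2,numpy as np
for n in("side","top"):
    cv2.imwrite(f"pics/{n}0.png",ctrl.read_camera(n)[:,:,::-1])
    c=ctrl.calibration(n);W=np.array(c["world_to_cam"]);print(n,c["fx"],c["cx"],c["cy"],np.round(c["dist"],3),np.round(-W[:3,:3].T@W[:3,3],3),np.round(W[:3,:3],2).tolist())
s=ctrl.sense();print(s["t"],s["position"],s["orientation"],s["wrist_force"])
E
```

```text
side 529.6020938442239 318.2122475737474 235.1388742507611 [-0.066  0.     0.     0.     0.   ] [ 0.371 -0.437  0.648] [[0.89, -0.46, -0.01], [-0.34, -0.64, -0.69], [0.31, 0.61, -0.73]]
top 550.8154239016147 322.98324236735147 240.09818129734884 [-0.013  0.     0.     0.     0.   ] [ 0.386 -0.008  1.069] [[0.01, -1.0, -0.01], [-0.98, -0.01, -0.22], [0.22, 0.01, -0.98]]
0.1 [ 0.17687288 -0.54689255  0.23089024] [[ 9.51470393e-01  3.07740114e-01 -3.37700944e-04]
 [ 3.07740295e-01 -9.51469982e-01  8.86020191e-04]
 [-4.86483570e-05 -9.46946168e-04 -9.99999550e-01]] [ 0.48342733  0.47503614 -0.84421475]
```

View pics/side0.png

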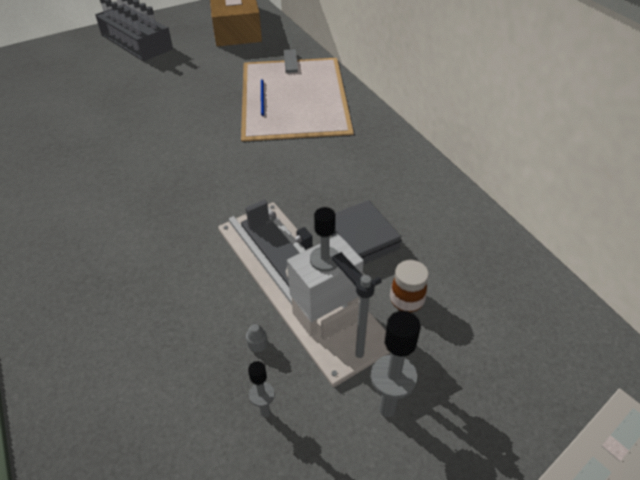

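View pics/top0.png

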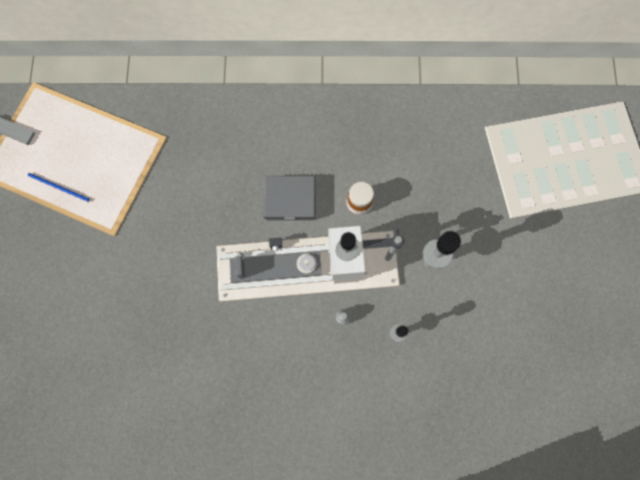

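The top view shows the tester at about (305,265). Its knob is at (348,241), the paddle at (237,265) and the post at (397,240). The side view shows the knob at (325,220), the paddle at (258,215) and the pointer between (335,258) and (365,287). The other two black-knobbed rods, one large and one small, are decoys. I'll zoom in on both views to pick points.

Run:
```python
import cv2
a=cv2.imread("pics/side0.png")[190:390,210:410];cv2.imwrite("pics/s1.png",cv2.resize(a,None,fx=3,fy=3,interpolation=2))
a=cv2.imread("pics/top0.png")[210:310,210:410];cv2.imwrite("pics/t1.png",cv2.resize(a,None,fx=4,fy=4,interpolation=2))
```

```text
(no output)
```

View pics/s1.png

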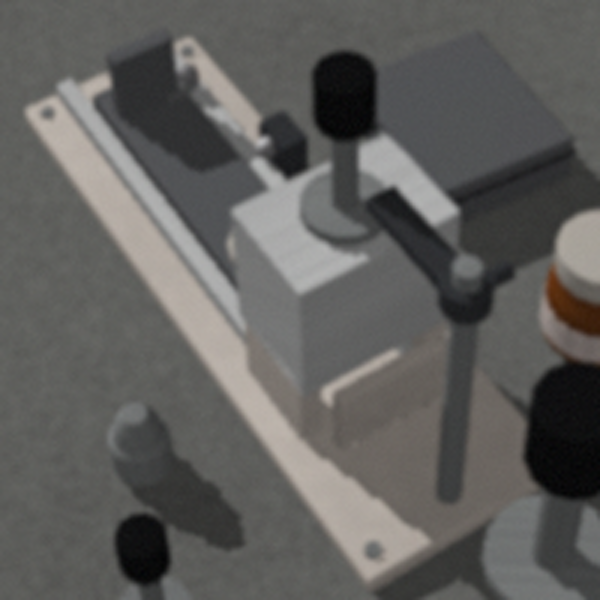

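View pics/t1.png

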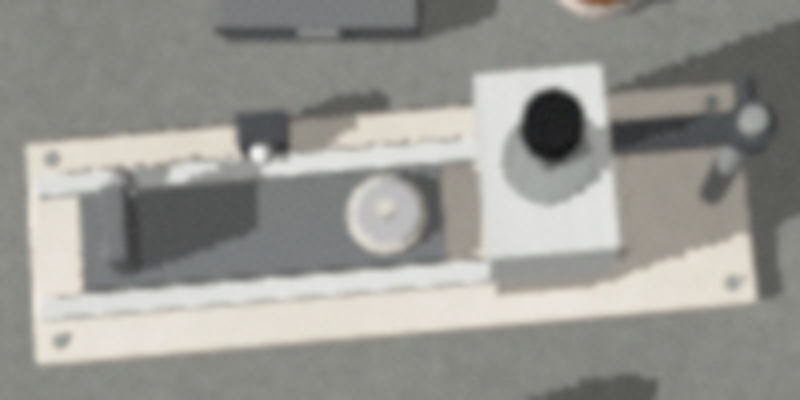

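The crops give clear plate corners, block-top corners, post top, disc and pointer tip (side crop: (368,202) and (394,187)). I'll fit the tester pose from these.

```bash
cat > h.py <<'E'
from bench import ctrl
import numpy as np,cv2
from scipy.optimize import least_squares
def proj(cal,P):
    W=np.array(cal["world_to_cam"]);K=np.array([[cal["fx"],0,cal["cx"]],[0,cal["fy"],cal["cy"]],[0,0,1]])
    return cv2.projectPoints(np.atleast_2d(P).astype(float),cv2.Rodrigues(W[:3,:3])[0],W[:3,3],K,np.array(cal["dist"]))[0][:,0]
def t2w(p,P):
    P=np.atleast_2d(P)/1000.;c,s=np.cos(p[2]),np.sin(p[2])
    return P@np.array([[c,-s,0],[s,c,0],[0,0,1]]).T+[p[0],p[1],0]
E
cat > fit.py <<'E'
from h import *
top=np.array([[55,248,12,27,144],[-55,248,12,38,363],[-55,-102,12,756,300],[41,28,127,472,73],[41,-28,127,603,63],[-41,-28,127,618,250],[-41,28,127,485,262],[0,0,133,556,158],[0,-85,177,753,119]],float)
side=np.array([[41,28,127,381,132],[-41,28,127,232,211],[-41,-28,127,301,293],[41,-28,127,459,212],[-55,248,12,25,108],[55,248,12,192,38],[-55,-102,12,370,582],[0,-85,177,468,264],[0,0,211,344,72],[0,0,133,345,207]],float)
top[:,3:]=top[:,3:]/4+210-.4; side[:,3]=side[:,3]/3+210-.3; side[:,4]=side[:,4]/3+190-.3
ct,cs=ctrl.calibration("top"),ctrl.calibration("side")
r=lambda p,c,d:(proj(c,t2w(p,d[:,:3]))-d[:,3:]).ravel()
for f in(lambda p:r(p,ct,top),lambda p:r(p,cs,side),lambda p:np.r_[r(p,ct,top),r(p,cs,side)]):
    o=least_squares(f,[.35,-.05,0]);print(np.round(o.x,4),np.round(np.sqrt(np.mean(o.fun**2)),2))
print(np.round(o.fun.reshape(-1,2),1).tolist())
p=o.x;np.save("p.npy",p)
bias=np.median(r(p,cs,side).reshape(-1,2)[[0,1,2,3,7,9]],0);print("bias",bias)
for x,u,v in((-7,368,202),(7,394,187)):
    m=np.array([210+u/3-.3,190+v/3-.3])+bias
    g=least_squares(lambda q:(proj(cs,t2w(p,[x,q[1],q[0]]))-m).ravel(),[155,-26]);print("tip top z,y",g.x)
    g=least_squares(lambda q:(proj(cs,t2w(p,[x,-26,q[0]]))-m).ravel(),[155]);print("tip top z (y=-26)",g.x,g.fun)
# paddle: top edge front-left corner
for x,u,v in((-18,117,92),):pass
for yy in(205,199,211):print(yy,[(np.round(((proj(ct,t2w(p,[x,yy,70]))[0]-210)*4)),np.round((proj(cs,t2w(p,[x,yy,70]))[0]-[210,190])*3)) for x in(-18,18)])
print("knob",t2w(p,[0,0,197]),"paddle",t2w(p,[0,205,52]),"slide dir",-(t2w(p,[0,80,0])-t2w(p,[0,0,0])))
E
python3 fit.py
```

```text
[ 0.5815 -0.0415  0.0936] 0.82
[ 0.5812 -0.0406  0.0931] 0.82
[ 0.5813 -0.041   0.0932] 0.84
[[-0.7, -0.5], [-1.0, 0.5], [0.5, 0.7], [0.3, 0.7], [-0.8, 0.5], [0.2, -0.4], [1.2, -0.7], [-2.5, 0.1], [0.2, 0.1], [2.0, 0.8], [-0.4, -0.2], [-0.3, 1.1], [0.5, 0.2], [-1.1, -0.2], [-0.3, -1.5], [-0.0, 0.5], [0.4, 1.1], [0.3, 0.1], [0.1, -1.5]]
bias [0.27014842 0.51777446]
tip top z,y [163.39927857 -27.77933351]
tip top z (y=-26) [161.71187001] [-0.8330277  -0.00956709]
tip top z,y [162.14670046 -26.04260508]
tip top z (y=-26) [162.10782091] [-0.02049022 -0.00063531]
205 [(array([ 98., 261.]), array([103.,  50.])), (array([ 94., 184.]), array([162.,  25.]))]
199 [(array([111., 260.]), array([108.,  57.])), (array([107., 183.]), array([168.,  31.]))]
211 [(array([ 85., 262.]), array([97., 44.])), (array([ 81., 185.]), array([157.,  19.]))]
knob [[ 0.5812704  -0.04095036  0.197     ]] paddle [[0.56219812 0.16316052 0.052     ]] slide dir [[ 0.00744284 -0.07965302 -0.        ]]
```

Call:
carry_out(series=[[[0,0,40,-4,-0.2],[0,0,80,-8,-0.2],[19,35,90,-12.6,-0.2],[38,70,97,-12.6,-0.2],[57,105,99,-12.6,-0.2]]], squeeze=40)

```text
t: 0.52
position: [0.2344, -0.4408, 0.3311]
orientation: [[0.996, 0.091, 0.001], [0.091, -0.996, -0.001], [0.001, 0.001, -1.0]]
wrist_force: [0.9, -0.7, 0.3]
finger_gap: 0.603
grip_force: 0.0
```

Call:
carry_out(series=[[[19,35,0,0,-0.2],[38,70,0,0,-0.2],[58,105,0,0,-0.2],[78,140,0,0,-0.2],[97,175,0,0,-0.2]]])

```text
t: 0.93
position: [0.3314, -0.2652, 0.3303]
orientation: [[0.996, 0.093, -0.0], [0.093, -0.996, 0.0], [-0.0, -0.0, -1.0]]
wrist_force: [1.0, -0.1, 0.2]
finger_gap: 0.6
grip_force: 0.0
```

Call:
carry_out(series=[[[19,35,0,0,-0.2],[38,70,0,0,-0.2],[58,105,0,0,-0.2],[78,140,0,0,-0.2],[97,175,0,0,-0.2]]])

```text
t: 1.35
position: [0.4285, -0.0901, 0.3303]
orientation: [[0.996, 0.093, -0.0], [0.093, -0.996, 0.0], [-0.0, -0.0, -1.0]]
wrist_force: [0.1, -0.7, 0.2]
finger_gap: 0.604
grip_force: 0.0
```

Call:
carry_out(series=[[[19,35,0,0,-0.2],[38,70,0,0,-0.2],[58,105,0,0,-0.2],[78,140,0,0,-0.2],[97,175,0,0,-0.2]]])

```text
t: 1.77
position: [0.5255, 0.0849, 0.3301]
orientation: [[0.996, 0.093, -0.0], [0.093, -0.996, -0.0], [-0.0, 0.0, -1.0]]
wrist_force: [0.9, -0.6, 1.1]
finger_gap: 0.599
grip_force: 0.0
```

Call:
carry_out(series=[[[19,34,0,0,-0.2],[38,69,0,0,-0.2],[38,69,-40,0,-0.2],[38,69,-80,0,-0.2],[38,69,-120,0,-0.2]]])

```text
t: 2.18
position: [0.5627, 0.1524, 0.2085]
orientation: [[0.996, 0.094, 0.0], [0.094, -0.996, 0.0], [0.0, -0.0, -1.0]]
wrist_force: [1.5, -0.1, -1.6]
finger_gap: 0.6
grip_force: 0.0
```

Run:
```python
from h import *
c=ctrl.calibration("wrist");im=ctrl.read_camera("wrist")[:,:,::-1];cv2.imwrite("pics/w1.png",im)
p=np.load("p.npy")
for y in(190,196,202):print(y,proj(c,t2w(p,[[-18,y,70],[18,y,70]])).round().tolist())
print(ctrl.sense()["position"])
```

```text
190 [[326.0, 251.0], [327.0, 201.0]]
196 [[318.0, 251.0], [318.0, 201.0]]
202 [[309.0, 251.0], [309.0, 201.0]]
[0.56009473 0.15133783 0.2014553 ]
```

View pics/w1.png

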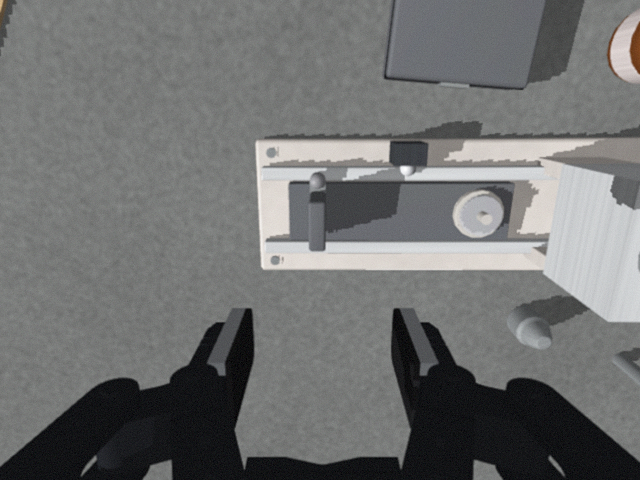

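The paddle is at about (317,220) in the wrist view, which agrees with y≈196 mm in tester coordinates. I'll descend and grip it.

Call:
carry_out(series=[[[0,0,-40,0,-0.2],[0,0,-80,0,-0.2],[0,0,-110,0,-0.2],[0,0,-110,0,-0.2],[0,0,-110,0,-0.2]]])

```text
t: 2.65
position: [0.563, 0.1519, 0.1009]
orientation: [[0.996, 0.093, -0.001], [0.093, -0.996, -0.0], [-0.001, 0.0, -1.0]]
wrist_force: [-0.4, -0.6, 0.3]
finger_gap: 0.605
grip_force: 0.0
```

Call:
carry_out(series=[[[0,2,-25,0,-0.2],[0,2,-50,0,-0.2],[0,2,-64,0,-0.2],[0,2,-64,0,0.2],[0,2,-64,0,1]]], squeeze=40)

```text
t: 3.07
position: [0.564, 0.1542, 0.0385]
orientation: [[0.996, 0.093, 0.002], [0.093, -0.996, 0.001], [0.002, -0.0, -1.0]]
wrist_force: [0.6, 0.1, 0.7]
finger_gap: 0.326
grip_force: 0.0
```

Call:
carry_out(series=[[[0,0,0,0,1],[0,0,0,0,1],[0,0,0,0,1],[0,0,0,0,1],[0,0,0,0,1]]])

```text
t: 3.48
position: [0.5641, 0.1543, 0.0386]
orientation: [[0.996, 0.093, 0.003], [0.093, -0.996, 0.001], [0.003, -0.001, -1.0]]
wrist_force: [-1.6, 0.5, 12.3]
finger_gap: 0.133
grip_force: 44.6
```

Call:
carry_out(series=[[[1.1,-12,0,0,1],[2.2,-24,0,0,1],[3.3,-36,0,0,1],[4.4,-48,0,0,1],[5.1,-55,0,0,1]]])

```text
t: 3.9
position: [0.5694, 0.0979, 0.0386]
orientation: [[0.996, 0.092, 0.003], [0.092, -0.996, 0.0], [0.003, -0.0, -1.0]]
wrist_force: [-0.8, 0.9, 12.5]
finger_gap: 0.135
grip_force: 44.7
```

Call:
carry_out(series=[[[0.4,-4,0,0,1],[0.8,-8,0,0,1],[1.1,-12,0,0,1],[1.5,-16,0,0,1],[1.5,-16,0,0,1]]])

```text
t: 4.32
position: [0.5706, 0.0834, 0.0386]
orientation: [[0.996, 0.093, 0.003], [0.093, -0.996, 0.002], [0.003, -0.001, -1.0]]
wrist_force: [-1.1, 0.6, 12.2]
finger_gap: 0.131
grip_force: 44.5
```

Call:
carry_out(series=[[[0.1,-1,0,0,1],[0.2,-2,0,0,1],[0.3,-3,0,0,1],[0.4,-4,0,0,1],[0.4,-4,0,0,1]]])

```text
t: 4.73
position: [0.5707, 0.0832, 0.0387]
orientation: [[0.995, 0.095, 0.003], [0.095, -0.995, 0.006], [0.003, -0.005, -1.0]]
wrist_force: [-5.1, 22.9, 14.9]
finger_gap: 0.133
grip_force: 44.8
```

Call:
carry_out(series=[[[-0.3,3,0,0,1],[-0.4,4,0,0,0.4],[-0.4,4,0,0,0],[-0.4,4,0,0,-0.3],[-0.4,4,0,0,-0.3]]])

```text
t: 5.15
position: [0.5698, 0.0827, 0.0367]
orientation: [[0.996, 0.092, 0.0], [0.092, -0.996, 0.0], [0.0, 0.0, -1.0]]
wrist_force: [0.1, 1.3, 0.3]
finger_gap: 0.645
grip_force: 0.0
```

Call:
carry_out(series=[[[0,0,10,0,-0.3],[0,0,45,0,-0.3],[0,0,85,0,-0.3],[0,0,125,0,-0.3],[0,0,165,0,-0.3]]])

```text
t: 5.57
position: [0.5691, 0.0827, 0.2041]
orientation: [[0.996, 0.093, 0.0], [0.093, -0.996, 0.0], [0.0, -0.0, -1.0]]
wrist_force: [-0.2, -0.7, -0.3]
finger_gap: 0.648
grip_force: 0.0
```

Call:
carry_out(series=[[[0,0,40,0,-0.3],[0,0,80,0,-0.3],[2,-20,96,0,-0.3],[4,-40,96,0,-0.3],[4,-40,96,0,-0.3]]])

```text
t: 5.98
position: [0.5738, 0.0388, 0.2991]
orientation: [[0.996, 0.089, 0.002], [0.089, -0.996, -0.002], [0.002, 0.002, -1.0]]
wrist_force: [0.4, -1.0, -1.6]
finger_gap: 0.648
grip_force: 0.0
```

Run:
```python
from h import *
c=ctrl.calibration("wrist");im=ctrl.read_camera("wrist")[:,:,::-1]
p=np.load("p.npy");print(ctrl.sense()["position"])
print(proj(c,t2w(p,[[-18,125,70],[18,125,70],[0,0,211],[0,-26,162],[41,28,127],[-41,28,127],[0,-85,177]])).round().tolist())
s=ctrl.read_camera("side")[150:390,180:420,::-1]
cv2.imwrite("pics/w2.png",np.hstack([cv2.resize(im,(400,300)),cv2.resize(s,(300,300))]))
cv2.imwrite("pics/w2full.png",im)
```

```text
[0.57344702 0.04088956 0.29832633]
[[271.0, 220.0], [269.0, 180.0], [459.0, 250.0], [475.0, 227.0], [391.0, 161.0], [386.0, 265.0], [575.0, 233.0]]
```

View pics/w2full.png

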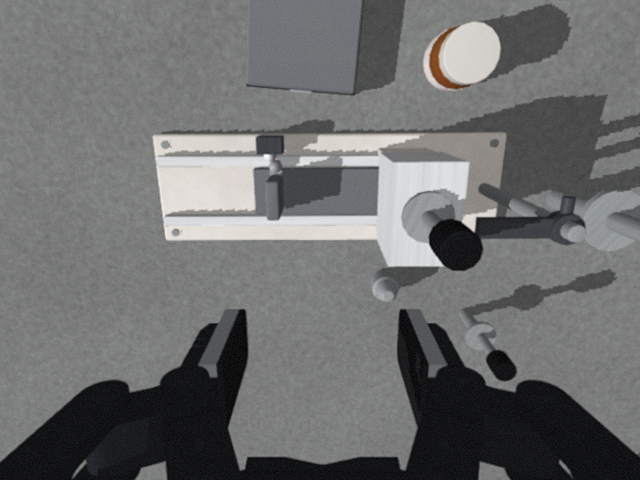

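The carriage is home: the paddle top shows at about (271,198) and the prediction was (270,200). The knob top is at about (461,247), as predicted. Next I'll move over the knob.

Call:
carry_out(series=[[[3,-30,0,0,-0.3],[6,-60,0,0,-0.3],[8,-82,0,0,-0.3],[8,-82,-15,0,-0.3],[8,-82,-30,0,-0.3]]])

```text
t: 6.5
position: [0.5815, -0.0396, 0.2672]
orientation: [[0.996, 0.091, 0.001], [0.091, -0.996, 0.0], [0.001, -0.0, -1.0]]
wrist_force: [0.1, 1.2, -0.1]
finger_gap: 0.65
grip_force: 0.0
```

Call:
carry_out(series=[[[0,0,0,0,-0.3],[0,0,0,0,-0.3],[0,0,0,0,-0.3],[0,0,0,0,-0.3],[0,0,0,0,-0.3]]])

```text
t: 6.92
position: [0.5817, -0.0388, 0.268]
orientation: [[0.996, 0.093, 0.001], [0.093, -0.996, 0.0], [0.001, 0.0, -1.0]]
wrist_force: [0.1, 1.2, 0.2]
finger_gap: 0.651
grip_force: 0.0
```

Run:
```python
from h import *
s=ctrl.sense();print(s["position"],s["wrist_force"])
p=np.load("p.npy");print(t2w(p,[0,0,197])[0]-s["position"])
c=ctrl.calibration("wrist");print(proj(c,t2w(p,[[0,0,211],[-13,0,211],[13,0,211],[0,13,211],[0,-13,211],[0,-26,162]])).round().tolist())
im=ctrl.read_camera("wrist")[:,:,::-1];cv2.imwrite("pics/w3.png",im)
```

```text
[ 0.58173154 -0.03878423  0.26798723] [0.11071897 1.18728133 0.23457448]
[-0.00046114 -0.00216612 -0.07098723]
[[324.0, 272.0], [324.0, 295.0], [324.0, 247.0], [298.0, 272.0], [349.0, 272.0], [366.0, 242.0]]
```

View pics/w3.png

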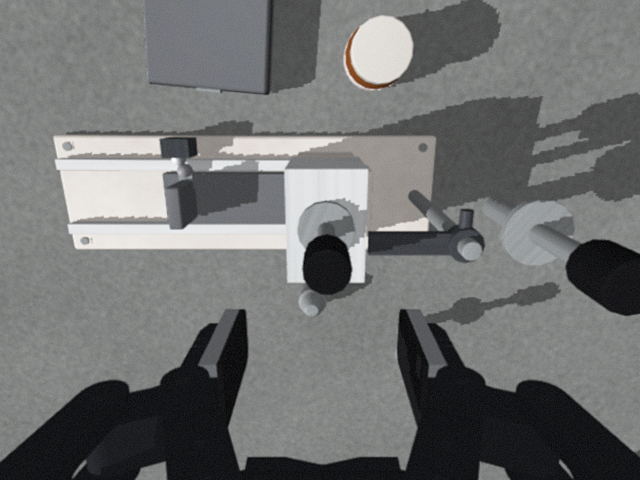

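The knob top is at about (328,268) against a predicted (324,272), so it sits about 3 mm toward −y of the tool. I'll correct for that and descend.

Call:
carry_out(series=[[[0.5,-3,-25,0,-0.3],[0.5,-3,-50,0,-0.3],[0.5,-3,-75,0,-0.3],[0.5,-3,-88,0,-0.3],[0.5,-3,-88,0,-0.3]]])

```text
t: 7.38
position: [0.5811, -0.0419, 0.1771]
orientation: [[0.996, 0.093, -0.004], [0.093, -0.996, 0.0], [-0.004, -0.001, -1.0]]
wrist_force: [0.4, -0.4, -1.0]
finger_gap: 0.658
grip_force: 0.0
```

Call:
carry_out(series=[[[0,0,0,0,0.1],[0,0,0,0,0.25],[0,0,0,0,0.35],[0,0,0,0,0.5],[0,0,0,0,1]]], squeeze=40)

```text
t: 7.8
position: [0.5826, -0.0417, 0.1805]
orientation: [[0.996, 0.093, 0.002], [0.093, -0.996, 0.001], [0.002, -0.0, -1.0]]
wrist_force: [-0.2, 1.8, 7.9]
finger_gap: 0.292
grip_force: 39.0
```

Call:
carry_out(series=[[[0,0,0,0,1],[0,0,0,0,1],[0,0,0,0,1],[0,0,0,0,1],[0,0,0,0,1]]])

```text
t: 8.22
position: [0.5826, -0.0417, 0.1806]
orientation: [[0.996, 0.093, 0.002], [0.093, -0.996, 0.001], [0.002, -0.0, -1.0]]
wrist_force: [-0.2, 2.8, 8.0]
finger_gap: 0.29
grip_force: 39.0
```

Call:
carry_out(series=[[[0,0,3,0,1],[0,0,6,0,1],[0,0,9,0,1],[0,0,12,0,1],[0,0,12,0,1]]])

```text
t: 8.63
position: [0.5823, -0.0421, 0.192]
orientation: [[0.996, 0.093, 0.001], [0.093, -0.996, 0.0], [0.001, 0.0, -1.0]]
wrist_force: [0.7, 0.7, -2.3]
finger_gap: 0.293
grip_force: 39.4
```

Call:
carry_out(series=[[[0,0,4,0,1],[0,0,8,0,1],[0,0,12,0,1],[0,0,16,0,1],[0,0,16,0,1]]])

```text
t: 9.05
position: [0.5823, -0.0422, 0.2082]
orientation: [[0.996, 0.093, 0.001], [0.093, -0.996, -0.0], [0.001, 0.0, -1.0]]
wrist_force: [-0.5, -0.5, -2.3]
finger_gap: 0.286
grip_force: 39.4
```

Call:
carry_out(series=[[[0,0,0,0,1],[0,0,0,0,1],[0,0,0,0,1],[0,0,0,0,1],[0,0,0,0,1]]])

```text
t: 9.47
position: [0.582, -0.0421, 0.2071]
orientation: [[0.996, 0.093, -0.0], [0.093, -0.996, 0.0], [-0.0, -0.0, -1.0]]
wrist_force: [0.3, 0.0, -3.2]
finger_gap: 0.29
grip_force: 39.4
```

Run:
```python
from h import *
s=ctrl.sense();print(s["position"],s["wrist_force"],s["finger_gap"])
a=ctrl.read_camera("side")[:,:,::-1];cv2.imwrite("pics/sfull4.png",a)
cv2.imwrite("pics/s4.png",cv2.resize(a[215:305,290:410],None,fx=6,fy=6,interpolation=cv2.INTER_CUBIC))
c=ctrl.calibration("side");p=np.load("p.npy")
P=lambda L:((proj(c,t2w(p,L))-[290,215])*6).round().tolist()
print("disc top -y,+x,-x,+y @161",P([[0,-20,161],[20,0,161],[-20,0,161],[0,20,161]]))
print("tip top z162",P([[-7,-26,162],[7,-26,162]]))
```

```text
[ 0.58197497 -0.04208781  0.20713014] [ 0.31620527  0.01452223 -3.16080179] 0.2904488274127362
disc top -y,+x,-x,+y @161 [[263.0, 225.0], [288.0, 126.0], [128.0, 204.0], [157.0, 107.0]]
tip top z162 [[251.0, 254.0], [308.0, 226.0]]
```

View pics/s4.png

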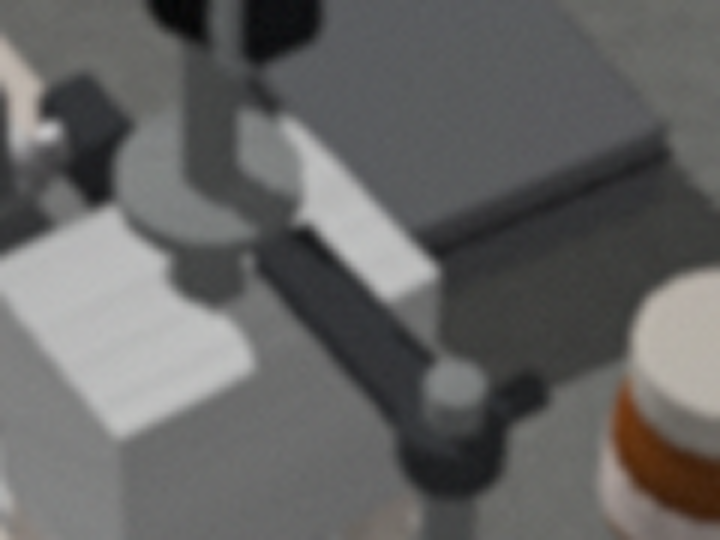

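The disc is lifted clear, with its lower rim at about (200,248) and the pointer end between (257,260) and (302,230). I'll overlay the model to measure the remaining offset.

Run:
```python
from h import *
c=ctrl.calibration("side");p=np.load("p.npy")
a=cv2.imread("pics/sfull4.png");S=10
im=cv2.resize(a[228:282,298:372],None,fx=S,fy=S,interpolation=cv2.INTER_CUBIC)
im=cv2.convertScaleAbs(im,alpha=1.6)
b=proj(c,t2w(p,[[-41,-28,127],[41,-28,127]]))-np.array([[290+120/6,215+437/6],[290+438/6,215+270/6]])+0.4
print("bias block",b);b=b.mean(0)
def Q(L):return ((proj(c,t2w(p,L))-b-[298,228]+.5)*S).round().astype(np.int32)
t=np.linspace(0,2*np.pi,73)
for z,col in((153.5,(0,255,0)),(159.5,(0,255,255))):
    cv2.polylines(im,[Q(np.c_[20*np.cos(t),20*np.sin(t),0*t+z])],True,col,1)
for z,col in((156,(0,0,255)),(162,(255,0,255))):
    cv2.polylines(im,[Q([[-7,-60,z],[-7,-26,z],[7,-26,z],[7,-60,z]])],False,col,1)
print("px/mm z",Q([[0,0,150]])-Q([[0,0,151]]))
cv2.imwrite("pics/ov.png",im);print(im.shape)
```

```text
bias block [[0.12224944 1.00829546]
 [0.59579302 1.01487792]]
px/mm z [[0 6]]
(540, 740, 3)
```

View pics/ov.png

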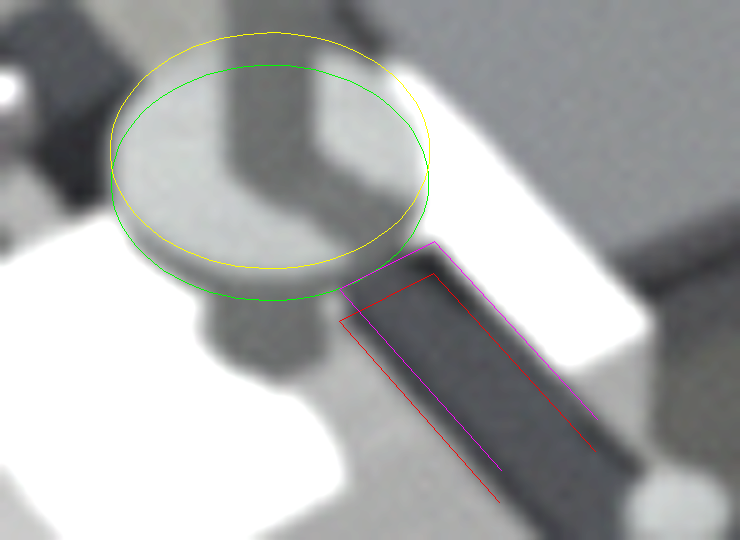

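The disc outline matches a centre height of 156.5 mm, and the pointer fits about 159 mm. I'll check that with edge profiles.

Run:
```python
from h import *
c=ctrl.calibration("side");p=np.load("p.npy");b=np.array([.36,1.01])
g=cv2.cvtColor(cv2.imread("pics/sfull4.png"),6).astype(float)
def q(L):return proj(c,t2w(p,L))-b
def prof(x,y,z0,f):
    zz=np.arange(z0-6,z0+6.1,.5);uv=np.array([q([x,y,z])[0] for z in zz]).astype(np.float32)
    v=cv2.remap(g,uv[None,:,0].copy(),uv[None,:,1].copy(),1)[0];return zz,v
for name,x,z0 in(("top edge",7,162),("bottom edge",-7,156)):
    V=np.mean([prof(x,y,z0,0)[1] for y in np.arange(-34,-48,-1)],0);zz=prof(x,-30,z0,0)[0]
    print(name,[(float(z),int(v)) for z,v in zip(zz,V)])
for name,z0 in(("disc bottom",153.5),):
    A=np.radians(np.arange(-125,-104,3));V=np.mean([prof(20*np.cos(t),20*np.sin(t),z0,0)[1] for t in A],0)
    A=np.radians(np.arange(-160,-140,3));V2=np.mean([prof(20*np.cos(t),20*np.sin(t),z0,0)[1] for t in A],0)
    zz=np.arange(z0-6,z0+6.1,.5);print(name,[(float(z),int(v),int(w)) for z,v,w in zip(zz,V,V2)])
```

```text
top edge [(156.0, 50), (156.5, 50), (157.0, 50), (157.5, 51), (158.0, 52), (158.5, 55), (159.0, 59), (159.5, 65), (160.0, 72), (160.5, 80), (161.0, 90), (161.5, 100), (162.0, 111), (162.5, 123), (163.0, 133), (163.5, 144), (164.0, 153), (164.5, 161), (165.0, 169), (165.5, 174), (166.0, 179), (166.5, 183), (167.0, 185), (167.5, 187), (168.0, 188)]
bottom edge [(150.0, 112), (150.5, 112), (151.0, 111), (151.5, 111), (152.0, 110), (152.5, 109), (153.0, 108), (153.5, 106), (154.0, 104), (154.5, 101), (155.0, 97), (155.5, 93), (156.0, 89), (156.5, 84), (157.0, 79), (157.5, 73), (158.0, 67), (158.5, 62), (159.0, 57), (159.5, 53), (160.0, 50), (160.5, 48), (161.0, 46), (161.5, 45), (162.0, 45)]
disc bottom [(147.5, 68, 140), (148.0, 68, 141), (148.5, 69, 141), (149.0, 69, 141), (149.5, 69, 140), (150.0, 70, 138), (150.5, 70, 136), (151.0, 70, 132), (151.5, 71, 126), (152.0, 71, 121), (152.5, 71, 114), (153.0, 71, 107), (153.5, 71, 100), (154.0, 71, 94), (154.5, 72, 89), (155.0, 74, 85), (155.5, 76, 82), (156.0, 78, 82), (156.5, 82, 84), (157.0, 87, 87), (157.5, 92, 91), (158.0, 98, 96), (158.5, 103, 101), (159.0, 108, 106), (159.5, 113, 111)]
```

Call:
carry_out(series=[[[0,0,1,0,1],[0,0,2,0,1],[0,0,3.2,0,1],[0,0,3.2,0,1],[0,0,3.2,0,1]]])

```text
t: 9.93
position: [0.5821, -0.0421, 0.2106]
orientation: [[0.996, 0.093, 0.0], [0.093, -0.996, 0.0], [0.0, -0.0, -1.0]]
wrist_force: [-0.3, 0.1, -2.4]
finger_gap: 0.285
grip_force: 39.4
```

Call:
carry_out(series=[[[0,0,0,0,1],[0,0,0,0,1],[0,0,0,0,1],[0,0,0,0,1],[0,0,0,0,1]]])

```text
t: 10.35
position: [0.582, -0.0421, 0.2105]
orientation: [[0.996, 0.093, -0.0], [0.093, -0.996, 0.0], [-0.0, -0.0, -1.0]]
wrist_force: [1.1, 0.7, -2.2]
finger_gap: 0.295
grip_force: 39.4
```

Run:
```python
from h import *
s=ctrl.sense();print(s["position"],s["wrist_force"],s["finger_gap"],s["grip_force"])
c=ctrl.calibration("side");p=np.load("p.npy");b=np.array([.36,1.01])
a=ctrl.read_camera("side")[:,:,::-1];cv2.imwrite("pics/sfull5.png",a)
S=10
im=cv2.convertScaleAbs(cv2.resize(a[228:282,298:372],None,fx=S,fy=S,interpolation=cv2.INTER_CUBIC),alpha=1.6)
def Q(L):return ((proj(c,t2w(p,L))-b-[298,228]+.5)*S).round().astype(np.int32)
t=np.linspace(0,2*np.pi,73)
for z,col in((156.6,(0,255,0)),(162.6,(0,255,255))): cv2.polylines(im,[Q(np.c_[20*np.cos(t),20*np.sin(t),0*t+z])],True,col,1)
cv2.polylines(im,[Q([[7,-26,162.6],[7,-60,162.6]])],False,(255,0,255),1)
cv2.polylines(im,[Q([[-7,-26,156.6],[-7,-60,156.6]])],False,(0,0,255),1)
cv2.imwrite("pics/ov5.png",im)
```

```text
[ 0.58202526 -0.04205543  0.21045317] [ 1.13428015  0.72633989 -2.19089353] 0.29499195394764044 39.42793250083923
```

View pics/ov5.png

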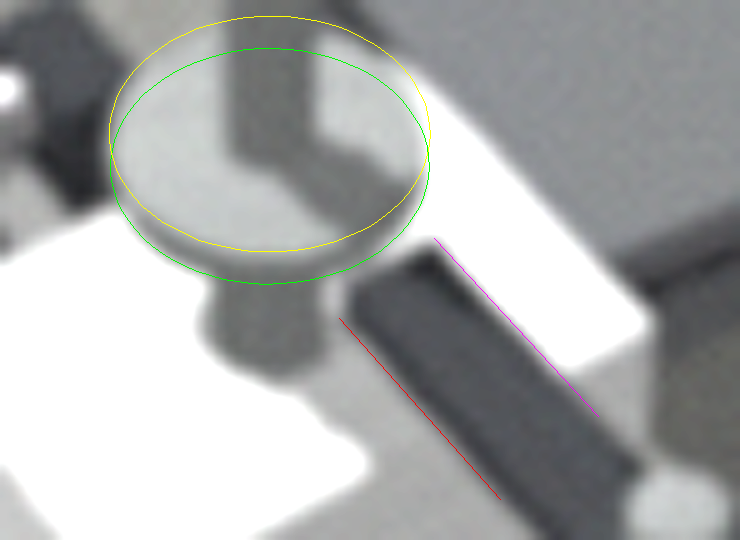

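The overlay shows the disc and the pointer both fitting a centre height of about 159.6 mm, so they are level. The rod is still gripped and in its bore. Handing in.

```bash
python3 -c "
from bench import ctrl
print(ctrl.job_done())"
```

```text
the job is handed in; nothing more can be done
None
```

The job is handed in: the carriage is against its home stop, and the gripper is holding the rod in its bore with the disc level with the index pointer, to about 1 mm by the side camera; the verdict was not shown.

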